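Pack the gap under the bench block

ROBOT

A 6-joint arm with a two-finger parallel gripper is mounted at the origin on a cart in front of the work surface, level with it; the furniture and walls round the work are solid. World frame = base frame: x ahead of the robot, y to its left, z up, the work surface at z = 0. Lengths are in mm, angles in rad, forces in N, time in s.
With the tool pointing down it reaches from about 400 to 825 mm from the base axis. Payload 7 kg.
Tool frame: the origin (TCP) lies on the centre line of the jaws, within the pads' length; the fingertips stand 17 mm ahead of it and the grasp point (between the pads) lies 2 mm behind it (nose_length is the distance from the TCP to the fingertips, in mm); z points along the fingers, y is the direction in which the jaws open and shut (so a half turn about z gives the same grasp; the last joint's range is limited). The gripper opens to 85 mm and grips with 20 to 120 N. Pads are 22 mm wide; open, the fingers measure 114 mm over their backs; the gripper's body (76 mm by 85 mm) begins 54 mm behind the grasp point. The pads swing forward as they close: fully open they stand 13 mm farther back than shut.
Start: joints at [-0.948, 0.359, 0.012, 0, -1.224, -0.288], TCP at [221.765, -637.507, 248.302] pointing down, gripper open.
Joint ranges: [-3.07, 3.07], [-1.43, 2.12], [-1.02, 1.25], [-3.03, 1.67], [-3.05, -0], [-3.03, 3.03]. Speed limits (rad/s): [2.39, 2.39, 3.01, 3.14, 3.14, 3.14].

INTERFACE

Orientations are given as a unit quaternion [x, y, z, w].
In Python, from bench import get_obs, camera, camera_info, job_done, nose_length gives the robot as it stands.
- The arm moves only by the shell command python3 -m crank 'ROWS' [FORCE]. ROWS is a JSON object of lists of equal length, an entry for each row: "grip": the closure, from -1 (fully open) to 1 (shut), so that 0 is half open; "dp": the shift along the tool's x, y, z in cm, a list of three; "turn": the turn about the tool's z in rad. A call has 1 to 5 rows; each row shifts and turns the pose as measured when the row begins, along the tool's axes as they then stand; what a row does not reach is not made up. A row lasts 1/12 s, in which the tool goes at most 41.7 mm and 7.16 degrees, less where a joint would pass 70% of its speed; a pose out of reach is approached as far as the arm can. A call with a gripper value outside its range is refused whole. The fingers move at their own pace and stop on an object; FORCE is the grip in N (left out, the last holds). Time passes only in rows, so rows that do not move let the fingers close. It gives the time, the measured TCP pose, the force and the opening at its end, in the units of the state.
- get_obs(): the state, without advancing time (a new reading comes with each control period).
- camera(name): name is "scene" or "top"; returns the picture (420x560x3 uint8, blue, green, red); there is no depth.
- camera_info(name): a dict with "camera_matrix" (3x3 intrinsics, pixels), "xyz" and "attitude" of the camera in the world. Camera axes: x right, y down, z forward; pixel columns grow to the right and rows downward; lengths in mm; the calibration is good to about 2 mm. A picture is of the moment at which its call begins. camera_info takes no time and is no camera call.
- job_done(): hands the job in, once; it reports no verdict.
The state is a dict: "clock": time; "q": joint angles; "joint_vel": joint speeds; "effort": joint torques, N m; "position": TCP position; "ee_rot": TCP orientation; "wrist_force": force on the tool from outside, world axes, zero at the start; "wrist_torque": the same for the moment, N m; "opening": finger opening in mm.
Only numpy, scipy, OpenCV 4.12 (cv2) and the standard library are available. Lean on these libraries where they do the work, as an engineer would, in place of code of your own. Each camera call takes 0.05 s, during which the arm holds its last target.

TASK

The steel bench block overhangs its foot on the side facing the robot and must be packed before anyone hammers on it. Slide the red packing strips lengthwise into the gap under the overhang, one at a time, one flat on top of another, each straight in and pushed home against the foot, until the gap is snug and no further strip would fit. Let go of each strip before fetching the next, and leave any spare strip lying where it is.

Things in the scene. Friction and masses are not known exactly. Their poses are not given: they have to be found in the camera images.
- bench_block: steel block 110 x 90 x 18 mm (x, y, z) on a grey foot, fixed. Origin: on the worktop under the middle of the slab's half-round front edge (radius 9), which faces the robot; x level into the gap, z up. Underside 33 mm, top 51 mm up. The gap is open at front and sides, ends at the foot's face at x = 50 mm. A 10 mm high flange flanks the foot. Two strips fill the gap with 5 mm to spare; a third won't fit.
- strip_a: one of three identical flat red fibre packing strips with rounded ends, 120 x 36 x 14 mm (x, y, z), 80 g, loose, lying flat on the worktop. Origin: centre of its underside; x along its length, z up. The two ends are alike. Pushed home under the block, its centre is at x = -10 mm of the block and 70 mm stick out in front.
- strip_b: one of three identical flat red fibre packing strips with rounded ends, 120 x 36 x 14 mm (x, y, z), 80 g, loose, lying flat on the worktop. Origin: centre of its underside; x along its length, z up. The two ends are alike. Pushed home under the block, its centre is at x = -10 mm of the block and 70 mm stick out in front.
- strip_c: one of three identical flat red fibre packing strips with rounded ends, 120 x 36 x 14 mm (x, y, z), 80 g, loose, lying flat on the worktop. Origin: centre of its underside; x along its length, z up. The two ends are alike. Pushed home under the block, its centre is at x = -10 mm of the block and 70 mm stick out in front.

How it is judged:
By the outcome, as a careful person would: the job done as asked, in the order asked, and still so for the second after the job is handed in, with the robot touching nothing.
It also fails if it takes over 54 s, if anything falls off the work surface, if the arm or the gripper's body presses on something with over 40 N, if the wrist force passes 120 N, or if a joint passes its speed limit or range.

## Working session

There is one attempt and no reset: what is moved stays moved. The work goes in short steps, Python scripts to look and compute and a shell command to move; the robot and the scene stay as the last step left them, time stands still between calls to the robot, and variables do not carry over. Pictures are saved under pics/ and viewed, and the job is handed in when it is done.

```bash
ls; mkdir -p pics; python3 - <<'E'
from bench import *
import cv2
o=get_obs(); print(o)
print(nose_length if not callable(nose_length) else nose_length())
for n in("scene","top"):
    cv2.imwrite(f"pics/{n}0.png",camera(n)); print(n,camera_info(n))
E
```

```text
pics
{'clock': 0.0, 'q': array([-9.47934320e-01,  3.59389297e-01,  1.10717142e-02, -3.47189402e-04,
       -1.22407087e+00, -2.88108026e-01]), 'joint_vel': array([-7.21230988e-04, -6.79219672e-04, -6.92683768e-05, -7.53315605e-04,
       -8.64974134e-04,  1.74411029e-03]), 'effort': array([ 1.41293513e-03, -5.83322346e+01,  2.93418485e+01,  6.93604723e+00,
       -6.03082299e-03, -6.89232436e-06]), 'position': array([ 221.60416389, -637.12272322,  247.36821012]), 'ee_rot': array([-1.66538222e-01,  9.86034665e-01,  7.86700412e-04, -2.03609134e-04]), 'wrist_force': array([-0.75232184, -0.14998152,  0.59862986]), 'wrist_torque': array([0.03392804, 0.06344692, 0.00208737]), 'opening': 85.26050006813949}
17.0
scene {'camera_matrix': array([[483.77050891,   0.        , 280.79590188],
       [  0.        , 483.77050891, 205.2664989 ],
       [  0.        ,   0.        ,   1.        ]]), 'xyz': array([245.88384977, 544.21198604, 708.15116252]), 'attitude': array([-0.30251834,  0.89024195, -0.32456398,  0.10300559])}
top {'camera_matrix': array([[408.26406808,   0.        , 281.38208316],
       [  0.        , 408.26406808, 203.8003287 ],
       [  0.        ,   0.        ,   1.        ]]), 'xyz': array([484.56704188,  90.65836528, 876.03092288]), 'attitude': array([-0.70352622,  0.70880409, -0.03574525,  0.0370121 ])}
```

View pics/scene0.png

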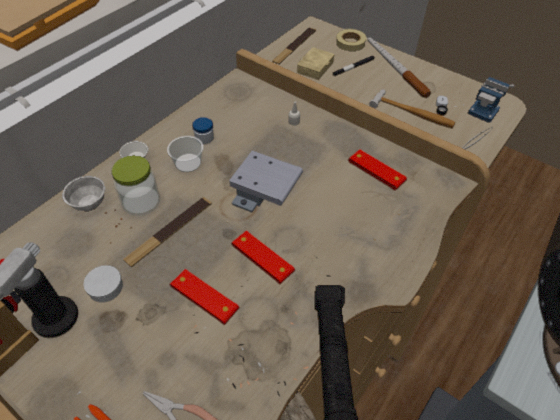

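View pics/top0.png

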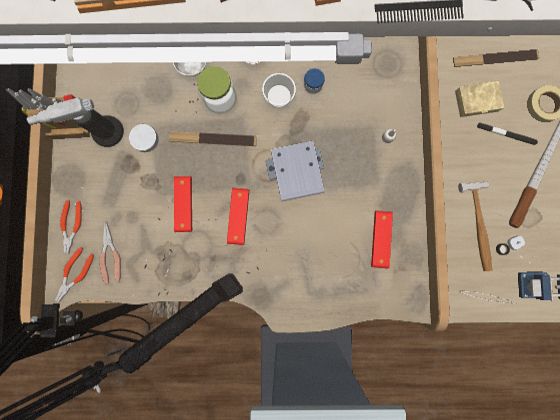

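The three red strips are at about (183,204), (238,216) and (383,239) in the top view. The block is at (298,170), with its front edge facing down in the image. A black lamp arm reaches to about (235,285). Next I measure them.

```bash
cat > h.py <<'E'
import numpy as np,cv2
from bench import *
from scipy.spatial.transform import Rotation as R
def ray(n,px):
    c=camera_info(n);K=np.array(c["camera_matrix"]);px=np.atleast_2d(px).astype(float)
    d=np.c_[(px[:,0]-K[0,2])/K[0,0],(px[:,1]-K[1,2])/K[1,1],np.ones(len(px))]
    return np.array(c["xyz"]),R.from_quat(c["attitude"]).apply(d)
def onplane(n,px,z):
    o,d=ray(n,px);return o+d*((z-o[2])/d[:,2])[:,None]
def proj(n,P):
    c=camera_info(n);K=np.array(c["camera_matrix"])
    p=R.from_quat(c["attitude"]).inv().apply(np.atleast_2d(P)-c["xyz"]);p=p@K.T
    return p[:,:2]/p[:,2:]
def red(img,z0=14,n="top",minA=300):
    h=cv2.cvtColor(img,cv2.COLOR_BGR2HSV)
    m=((h[...,0]<6)|(h[...,0]>174))&(h[...,1]>200)&(h[...,2]>120)
    m=cv2.morphologyEx(m.astype(np.uint8),cv2.MORPH_CLOSE,np.ones((5,5)))
    out=[]
    for c in cv2.findContours(m,cv2.RETR_EXTERNAL,cv2.CHAIN_APPROX_NONE)[0]:
        if cv2.contourArea(c)<minA: continue
        P=onplane(n,c[:,0,:],z0)[:,:2]
        (cx,cy),s,a=cv2.minAreaRect(P.astype(np.float32))
        if s[0]<s[1]: a+=90; s=s[::-1]
        a=(a+90)%180-90
        out.append((np.round([cx,cy],1),np.round(s,1),round(a,1),c))
    return out
E
python3 - <<'E'
from h import *
for n in("scene","top"):
    im=cv2.imread(f"pics/{n}0.png")
    for r in red(im,14,n): print(n,r[:3])
im=cv2.imread("pics/top0.png"); h=cv2.cvtColor(im,cv2.COLOR_BGR2HSV)
print(h[170,285:315:6],h[150:195:8,298])
print(onplane("top",[[230,280],[20,200],[430,200],[440,325]],0).round())
cv2.imwrite("pics/crop.png",cv2.resize(im[120:220,240:350],None,fx=5,fy=5,interpolation=cv2.INTER_CUBIC))
im=cv2.imread("pics/scene0.png")
cv2.imwrite("pics/crop2.png",cv2.resize(im[130:240,200:330],None,fx=5,fy=5,interpolation=cv2.INTER_CUBIC))
E
```

```text
scene (array([573.5, 304. ]), array([115.6,  35.1]), 1.4)
scene (array([546.8, 186.2]), array([116.3,  34.7]), -5.3)
scene (array([ 495.9, -119.5]), array([116.3,  35.2]), -5.3)
[[118  16 188]
 [118  19 187]
 [120  20 182]
 [123  17 182]
 [118  17 179]] [[120  19 184]
 [118  18 180]
 [122  19 185]
 [116  20 178]
 [122  18 188]
 [120  20 190]]
[[ 414.  202.    0.]
 [ 588.  657.    0.]
 [ 581. -229.    0.]
 [ 318. -238.    0.]]
```

View pics/crop.png

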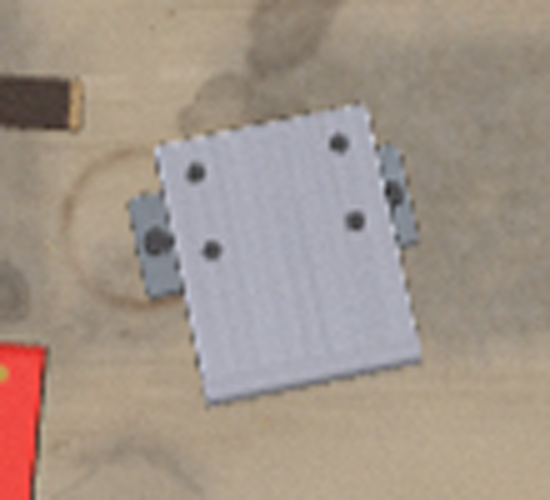

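View pics/crop2.png

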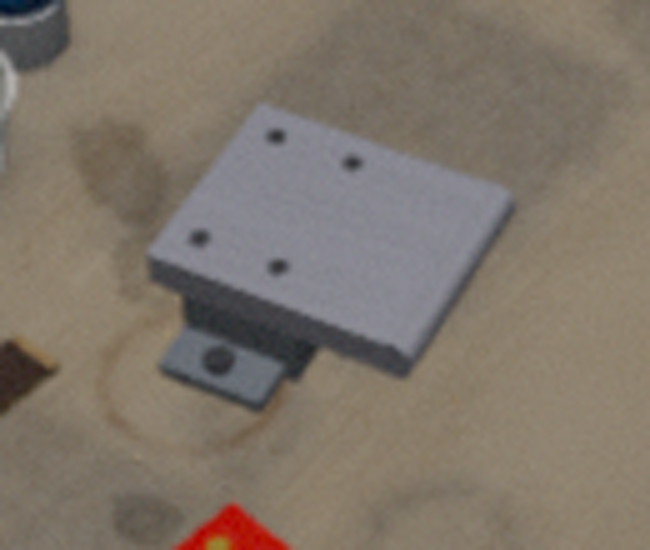

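```bash
sed -i 's/>200)&(h\[...,2\]>120/>170)\&(h[...,2]>110/; s/<6)|/<5)|/' h.py
cat > blk.py <<'E'
from h import *
im=cv2.imread("pics/top0.png"); h=cv2.cvtColor(im,cv2.COLOR_BGR2HSV).astype(int)
m=((abs(h[...,0]-120)<12)&(h[...,1]>8)&(h[...,1]<45)&(h[...,2]>125)).astype(np.uint8)
m[:,:240]=0;m[:120]=0;m[230:]=0;m[:,350:]=0
m=cv2.morphologyEx(m,cv2.MORPH_OPEN,np.ones((7,7)));m=cv2.morphologyEx(m,cv2.MORPH_CLOSE,np.ones((9,9)))
c=max(cv2.findContours(m,1,1)[0],key=cv2.contourArea)
for z in(51,46):
    r=cv2.minAreaRect(onplane("top",c[:,0],z)[:,:2].astype(np.float32));print(z,r)
cr=np.array([[157,147],[365,103],[420,357],[207,402]])/5+[240,120]-.4
print(cv2.minAreaRect(c))
B=onplane("top",cr[:2],51);F=onplane("top",cr[2:],42)
print(B,F,np.linalg.norm(B[0]-B[1]),np.linalg.norm(F[0]-F[1]),B.mean(0)-F.mean(0))
cs=np.array([[262,103],[515,190],[150,255]])/5+[200,130]-.4
print(onplane("scene",cs,51))
for r in red(im,14,"top"): print("top",r[:3])
E
python3 blk.py
```

```text
51 ((638.8965454101562, 59.19134521484375), (108.74105834960938, 89.92484283447266), 11.079492568969727)
46 ((639.831787109375, 59.0006103515625), (109.40010070800781, 90.46980285644531), 11.079526901245117)
((297.0577087402344, 170.28846740722656), (52.36301040649414, 43.930015563964844), 78.69007110595703)
[[683.46510725 112.37754412  51.        ]
 [701.30845915  26.40564099  51.        ]] [[596.57961888   4.67682634  42.        ]
 [578.59148734  92.56420426  42.        ]] 87.80406217683412 89.70933103648491 [104.80123009  20.77107725   9.        ]
[[699.88637562  26.29689206  51.        ]
 [594.42765388   3.91136587  51.        ]
 [681.14925892 113.98024519  51.        ]]
top (array([ 497.5, -119.1]), array([117.2,  35.8]), -5.3)
top (array([548.7, 185.1]), array([117.2,  35.4]), -5.3)
top (array([575.2, 303.1]), array([116.1,  34.2]), 0.9)
```

```bash
python3 - <<'E'
from h import *
im=cv2.imread("pics/top0.png")
cv2.imwrite("pics/l1.png",cv2.resize(im[260:420,0:280],None,fx=2.5,fy=2.5))
im=cv2.imread("pics/scene0.png")
cv2.imwrite("pics/l2.png",cv2.resize(im[260:420,250:560],None,fx=2.5,fy=2.5))
def tri(a,b):
    o1,d1=ray("top",a);o2,d2=ray("scene",b);d1=d1[0];d2=d2[0]
    s=np.linalg.lstsq(np.c_[d1,-d2],o2-o1,rcond=None)[0]
    p=o1+s[0]*d1;q=o2+s[1]*d2;print(p.round(),q.round(),np.linalg.norm(p-q).round(1))
tri([238,283],[330,290]);
im=cv2.imread("pics/top0.png"); h=cv2.cvtColor(im,cv2.COLOR_BGR2HSV).astype(int)
m=((abs(h[...,0]-120)<12)&(h[...,1]>8)&(h[...,1]<45)&(h[...,2]>125)).astype(np.uint8)
m[:,:240]=0;m[:120]=0;m[230:]=0;m[:,350:]=0
m=cv2.morphologyEx(m,cv2.MORPH_OPEN,np.ones((7,7)));m=cv2.morphologyEx(m,cv2.MORPH_CLOSE,np.ones((9,9)))
c=max(cv2.findContours(m,1,cv2.CHAIN_APPROX_NONE)[0],key=cv2.contourArea)
P=onplane("top",c[:,0],51)[:,:2]; u=R.from_euler('z',-11.4,degrees=True).as_matrix()[:2,:2]
L=(P-P.mean(0))@u.T; 
for ax in(0,1):
  for s in(-1,1):
    k=(s*L[:,ax]>(55 if ax==0 else 45)-8)&(abs(L[:,1-ax])<35)
    v=cv2.fitLine(P[k].astype(np.float32),cv2.DIST_HUBER,0,.01,.01).ravel()
    a=np.degrees(np.arctan2(v[1],v[0])); print(ax,s,k.sum(),(a if ax else a+90)%180, P[k].mean(0))
E
```

```text
[410. 181.  33.] [412. 182.  33.] 2.0
0 -1 34 11.388161 [586.704813    48.69935616]
0 1 31 9.148544 [690.03749327  68.57495722]
1 -1 34 10.883449 [645.19309222  16.50030735]
1 1 35 11.262995 [628.58699498 101.07054788]
```

View pics/l1.png

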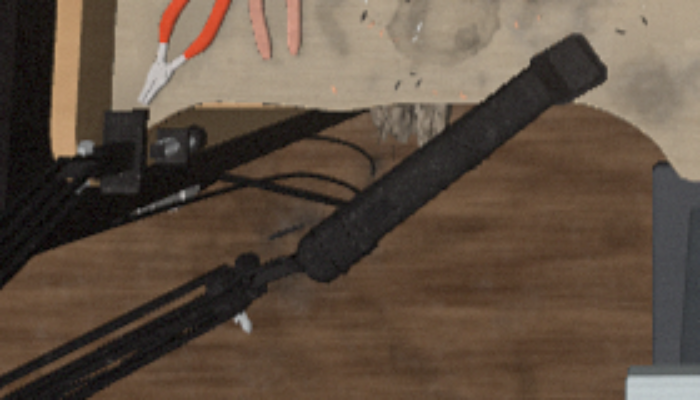

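View pics/l2.png

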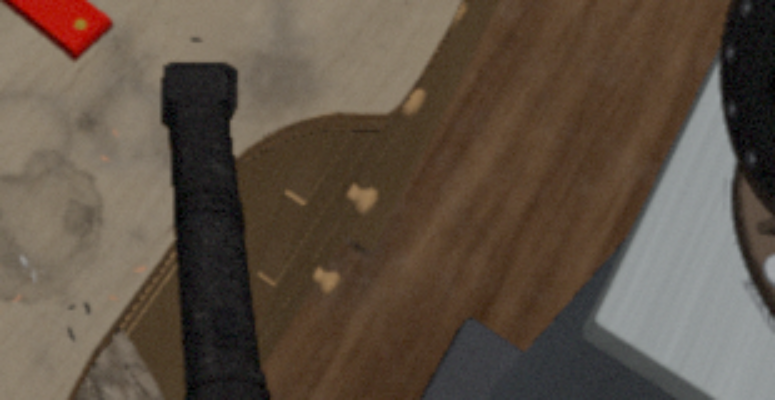

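```bash
python3 - <<'E'
from h import *
def tri(a,b):
    o1,d1=ray("top",a);o2,d2=ray("scene",b);d1=d1[0];d2=d2[0]
    s=np.linalg.lstsq(np.c_[d1,-d2],o2-o1,rcond=None)[0]
    p=o1+s[0]*d1;q=o2+s[1]*d2;print(p.round(),q.round(),np.linalg.norm(p-q).round(1))
tri([242.5,290],[344.8,288.8]);tri([230,274],[315,287]);tri([213,286],[319,310])
tri([212,283],[319,310])
for z in(0,50,100,150,200,300): print(z,onplane("top",[[238,283]],z)[0].round(),proj("scene",onplane("top",[[238,283]],z)).round(), onplane("top",[[130,365]],z)[0].round(),proj("scene",onplane("top",[[130,365]],z)).round())
E
```

```text
[397. 172.  39.] [393. 170.  39.] 4.1
[429. 197.  43.] [431. 198.  43.] 2.4
[406. 230.  46.] [403. 228.  46.] 3.4
[412. 232.  45.] [403. 228.  45.] 9.6
0 [407. 185.   0.] [[330. 303.]] [241. 408.   0.] [[341. 500.]]
50 [412. 180.  50.] [[332. 283.]] [255. 390.  50.] [[344. 471.]]
100 [416. 174. 100.] [[335. 262.]] [269. 372. 100.] [[348. 440.]]
150 [421. 169. 150.] [[338. 238.]] [283. 354. 150.] [[351. 406.]]
200 [425. 163. 200.] [[341. 213.]] [297. 336. 200.] [[355. 369.]]
300 [434. 153. 300.] [[349. 152.]] [325. 300. 300.] [[363. 283.]]
```

```bash
cat >> h.py <<'E'
def go(p,yaw=None):
    o=get_obs();r=R.from_quat(o["ee_rot"]);M=r.as_matrix();h=np.degrees(np.arctan2(-M[1,0],-M[0,0]))
    d=M.T@(np.array(p)-o["position"])/10
    print("clk",round(o["clock"],2),"pos",o["position"].round(1),"yaw",round(h,1),"tilt",np.degrees(np.arccos(-M[2,2])).round(2),"F",o["wrist_force"].round(1),"open",round(o["opening"],1))
    print("dp cm",d.round(2), "turn","" if yaw is None else round(-np.radians(yaw-h),3))
B0=np.array([586.,48.3]);BY=11.4
def blk(x,y=0,z=0):
    a=np.radians(BY);return [B0[0]+x*np.cos(a)-y*np.sin(a),B0[1]+x*np.sin(a)+y*np.cos(a),z]
def inblk(p):
    a=np.radians(BY);d=np.array(p[:2])-B0;return [d[0]*np.cos(a)+d[1]*np.sin(a),-d[0]*np.sin(a)+d[1]*np.cos(a)]
E
python3 -m crank '{"grip":[-0.4,-0.4,-0.4,-0.4],"dp":[[0,3,0],[0,3,0],[0,3,0],[0,3,0]],"turn":[0.11,0.11,0.11,0.1]}' 60
python3 -c "
from h import *
go([466.8,-116.5,120],-5.3)"
```

```text
clock: 0.43
position: [200.3, -519.2, 241.8]
ee_rot: [0.056, 0.998, 0.003, -0.003]
wrist_force: [0.8, 1.4, -0.5]
opening: 60.0
clk 0.43 pos [ 200.3 -519.2  241.8] yaw -6.4 tilt 0.53 F [ 0.8  1.4 -0.5] open 60.0
dp cm [-22.04  42.93  12.32] turn -0.02
```

```bash

python3 -m crank '{"grip":[-0.4,-0.4,-0.4,-0.4,-0.4],"dp":[[-1.8,3.5,0.8],[-1.8,3.5,0.8],[-1.8,3.5,0.8],[-1.8,3.5,0.8],[-1.8,3.5,0.8]],"turn":[0,0,0,0,0]}' 60
python3 -m crank '{"grip":[-0.4,-0.4,-0.4,-0.4,-0.4],"dp":[[-1.8,3.5,0.8],[-1.8,3.5,0.8],[-1.8,3.5,0.8],[-1.8,3.5,0.8],[-1.8,3.5,0.8]],"turn":[0,0,0,0,0]}' 60
python3 -c "
from h import *
go([466.8,-116.5,80],-5.3)"
```

```text
clock: 0.85
position: [308.3, -349.3, 201.7]
ee_rot: [0.064, 0.998, 0.003, -0.002]
wrist_force: [0.6, 0.6, 0.2]
opening: 59.5
clock: 1.27
position: [421.4, -178.6, 161.3]
ee_rot: [0.065, 0.998, 0.003, -0.001]
wrist_force: [1.7, -0.8, -0.5]
opening: 59.8
clk 1.27 pos [ 421.4 -178.6  161.3] yaw -7.4 tilt 0.39 F [ 1.7 -0.8 -0.5] open 59.8
dp cm [-3.73  6.7   8.16] turn -0.037
```

```bash

python3 -m crank '{"grip":[-0.4,-0.4,-0.4,-0.4,-0.4],"dp":[[-1.2,2.3,2.5],[-1.2,2.3,2.5],[-1.2,2.0,2.4],[0,0,0.5],[0,0,0]],"turn":[-0.02,-0.017,0,0,0]}' 60
python3 -c "
from h import *
cv2.imwrite('pics/g1.png',camera('scene'))
go([466.8,-116.5,30],-5.3)"
```

```text
clock: 1.68
position: [470.2, -106.5, 79.3]
ee_rot: [0.041, 0.999, 0.003, 0.0]
wrist_force: [-1.4, -1.0, -0.0]
opening: 60.0
clk 1.73 pos [ 470.2 -106.8   79.7] yaw -4.7 tilt 0.36 F [ 0.1 -0.4 -0.7] open 59.9
dp cm [ 0.27 -1.03  4.96] turn 0.01
```

View pics/g1.png

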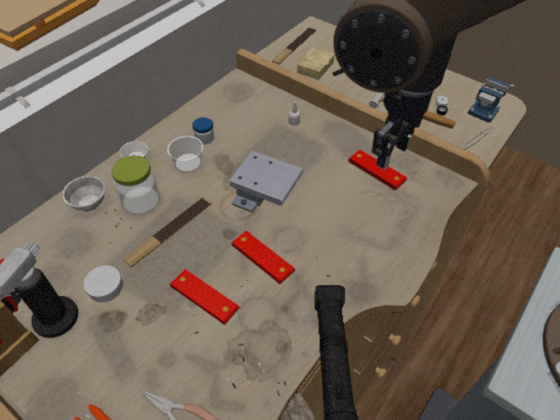

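Gripper at about (392,148), above the near half of the right-hand strip (378,170). I descend.

```bash

python3 -m crank '{"grip":[-0.4,-0.4,-0.4,-0.4],"dp":[[0.3,-1,1.5],[0,0,2],[0,0,1.4],[0,0,0]],"turn":[0.01,0,0,0]}' 60
python3 -c "
from h import *
go([466.8,-116.5,20],-5.3)"
```

```text
clock: 2.07
position: [467.6, -118.5, 32.9]
ee_rot: [0.047, 0.999, 0.003, 0.003]
wrist_force: [-0.2, -0.6, -0.9]
opening: 60.0
clk 2.07 pos [ 467.6 -118.5   32.9] yaw -5.4 tilt 0.55 F [-0.2 -0.6 -0.9] open 60.0
dp cm [0.11 0.18 1.29] turn -0.002
```

```bash

python3 -m crank '{"grip":[-0.08,-0.08,-0.08],"dp":[[0,0.2,0.3],[0,0,0.3],[0,0,0.2]],"turn":[0,0,0]}' 40
python3 -m crank '{"grip":[-0.08,-0.08],"dp":[[0,0,0.3],[0,0,0]],"turn":[0,0]}' 40
```

```text
clock: 2.32
position: [468.6, -117.9, 27.4]
ee_rot: [0.048, 0.999, 0.004, 0.005]
wrist_force: [-0.3, 0.6, 0.1]
opening: 46.0
clock: 2.48
position: [469.4, -118.0, 25.4]
ee_rot: [0.048, 0.999, 0.004, 0.006]
wrist_force: [-0.4, 0.4, -0.1]
opening: 46.3
```

```bash

python3 -m crank '{"grip":[-0.08,-0.08],"dp":[[0.2,0,0.4],[0,0,0.2]],"turn":[0,0]}' 40
python3 -m crank '{"grip":[-0.08],"dp":[[0,0,0.2]],"turn":[0]}' 40
python3 -c "
from h import *
go([466.8,-116.5,20],-5.3)"
```

```text
clock: 2.65
position: [468.2, -117.7, 20.1]
ee_rot: [0.048, 0.999, 0.004, 0.007]
wrist_force: [-0.1, 0.9, -0.4]
opening: 46.1
clock: 2.73
position: [468.3, -117.6, 18.1]
ee_rot: [0.048, 0.999, 0.004, 0.008]
wrist_force: [-0.2, -0.2, 0.1]
opening: 46.2
clk 2.73 pos [ 468.3 -117.6   18.1] yaw -5.5 tilt 0.98 F [-0.2 -0.2  0.1] open 46.2
dp cm [ 0.16  0.09 -0.19] turn -0.004
```

```bash

python3 -m crank '{"grip":[0.4,0.4,0.4],"dp":[[0,0,-0.1],[0,0,0],[0,0,0]],"turn":[0,0,0]}' 50
python3 -c "
from h import *
go([466.8,-116.5,50],-5.3)"
```

```text
clock: 2.98
position: [468.0, -117.5, 18.8]
ee_rot: [0.048, 0.999, 0.004, 0.007]
wrist_force: [-0.2, -0.5, -1.5]
opening: 34.5
clk 2.98 pos [ 468.  -117.5   18.8] yaw -5.5 tilt 0.92 F [-0.2 -0.5 -1.5] open 34.5
dp cm [ 0.09  0.12 -3.12] turn -0.003
```

```bash

python3 -m crank '{"grip":[0.4,0.4,0.4,0.4],"dp":[[0,0,-1],[0,0,-2],[0,0,-1.5],[0,0,0]],"turn":[0,-0.1,-0.1,-0.095]}' 60
python3 -c "
from h import *
cv2.imwrite('pics/g2.png',camera('scene'))
t=camera('top');cv2.imwrite('pics/t2.png',t)
go(blk(-105,0,55),11.4)"
```

```text
clock: 3.32
position: [465.9, -117.9, 64.0]
ee_rot: [-0.103, 0.995, 0.003, 0.005]
wrist_force: [0.4, -0.2, -1.4]
opening: 34.6
clk 3.42 pos [ 465.  -117.9   62.4] yaw 11.6 tilt 0.59 F [-0.2  1.4 -1. ] open 34.6
dp cm [-4.7  13.88  0.85] turn 0.004
```

View pics/g2.png

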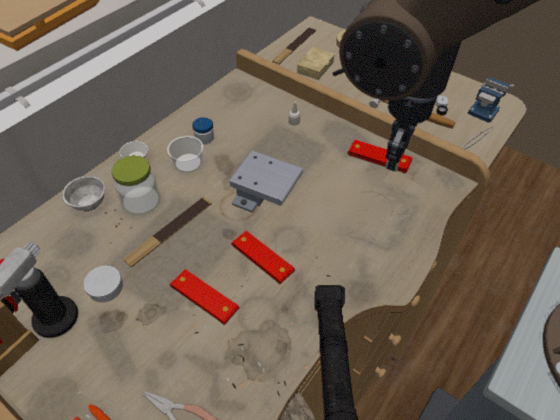

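View pics/t2.png

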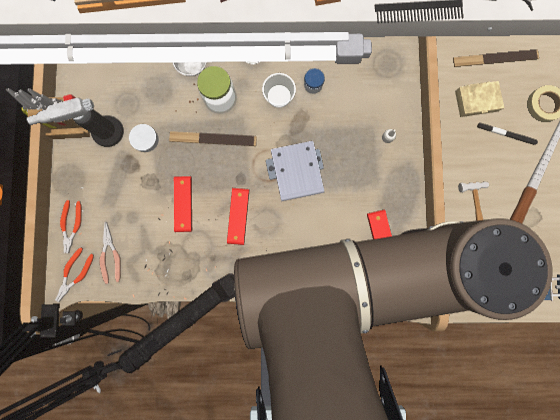

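Strip held at (378,155) and lifted; its free end shows at top-view (378,222). Now I line it up in front of the block.

```bash

python3 -m crank '{"grip":[0.4,0.4,0.4,0.4,0.4],"dp":[[-1,3.5,0],[-1.2,3.5,0],[-1.2,3.5,0],[-1,3,0],[0,0,0]],"turn":[0,0,0,0,0]}' 60
python3 -c "
from h import *
go(blk(-105,0,21),11.4)"
```

```text
clock: 3.83
position: [481.1, 25.6, 61.2]
ee_rot: [-0.087, 0.996, 0.003, 0.003]
wrist_force: [0.7, -0.3, -1.0]
opening: 34.1
clk 3.83 pos [481.1  25.6  61.2] yaw 10.0 tilt 0.46 F [ 0.7 -0.3 -1. ] open 34.1
dp cm [-0.2   0.14  4.03] turn -0.025
```

```bash

python3 -m crank '{"grip":[0.4,0.4,0.4,0.4],"dp":[[-0.1,0.1,1.5],[0,0,1.5],[0,0,0.6],[0,0,0]],"turn":[-0.025,0,0,0]}' 60
python3 -c "
from h import *
cv2.imwrite('pics/g3.png',camera('scene'))
cv2.imwrite('pics/t3.png',camera('top'))
go(blk(-105,0,21),11.4)"
```

```text
clock: 4.17
position: [481.6, 29.8, 22.7]
ee_rot: [-0.096, 0.995, 0.003, 0.002]
wrist_force: [-0.2, -0.2, -0.1]
opening: 34.3
clk 4.27 pos [482.1  29.7  23.7] yaw 11.0 tilt 0.45 F [ 0.2  0.3 -0.3] open 34.3
dp cm [-0.06 -0.23  0.27] turn -0.006
```

View pics/g3.png

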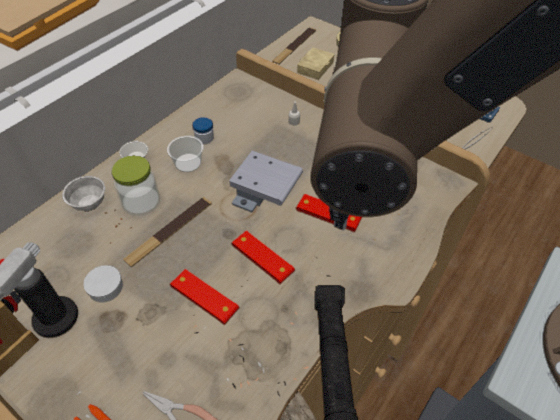

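View pics/t3.png

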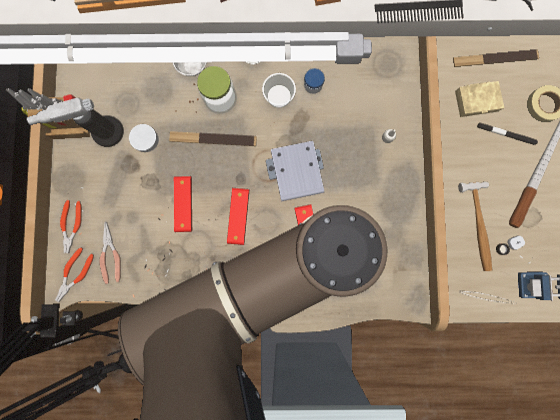

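```bash

python3 -m crank '{"grip":[0.4,0.4],"dp":[[-0.5,-0.25,0.2],[-1,0,0]],"turn":[-0.006,0]}' 60
python3 -c "
from h import *
go(blk(-39,0,21),11.4)"
```

```text
clock: 4.43
position: [496.7, 29.2, 22.5]
ee_rot: [-0.098, 0.995, 0.003, 0.003]
wrist_force: [0.5, 0.2, -1.4]
opening: 34.4
clk 4.43 pos [496.7  29.2  22.5] yaw 11.3 tilt 0.43 F [ 0.5  0.2 -1.4] open 34.4
dp cm [-5.23  0.11  0.18] turn -0.002
```

```bash

python3 -m crank '{"grip":[0.4,0.4,0.4,0.4],"dp":[[-1.2,0.1,0.1],[-1.2,0,0.1],[-1.0,0,0],[-0.6,0,0]],"turn":[0,0,0,0]}' 60
python3 -c "
from h import *
go(blk(-39,0,21),11.4)"
```

```text
clock: 4.77
position: [542.6, 38.1, 23.4]
ee_rot: [-0.097, 0.995, 0.003, 0.005]
wrist_force: [-0.5, 0.6, -0.1]
opening: 34.7
clk 4.77 pos [542.6  38.1  23.4] yaw 11.1 tilt 0.72 F [-0.5  0.6 -0.1] open 34.7
dp cm [-0.55  0.14  0.25] turn -0.005
```

```bash

python3 -m crank '{"grip":[0.4,0.4],"dp":[[-0.3,0.1,0.4],[-0.1,0,0]],"turn":[-0.005,0]}' 60
python3 -m crank '{"grip":[0.4,0.4],"dp":[[-0.2,0,0.1],[-0.2,0,0]],"turn":[0,0]}' 60
python3 -c "
from h import *
go(blk(-39,0,20),11.4)"
```

```text
clock: 4.93
position: [546.2, 39.0, 19.1]
ee_rot: [-0.099, 0.995, 0.003, 0.004]
wrist_force: [-5.6, 1.9, -0.7]
opening: 34.7
clock: 5.1
position: [546.3, 38.9, 19.0]
ee_rot: [-0.098, 0.995, 0.003, 0.0]
wrist_force: [-8.1, 3.2, 1.7]
opening: 34.5
clk 5.1 pos [546.3  38.9  19. ] yaw 11.3 tilt 0.29 F [-8.1  3.2  1.7] open 34.5
dp cm [-0.18  0.14 -0.1 ] turn -0.002
```

```bash

python3 -m crank '{"grip":[-0.3,-0.3,-0.3],"dp":[[0,0,0],[0,0,0],[0,0,-1]],"turn":[0,0,0]}' 60
python3 -m crank '{"grip":[-0.3,-0.3,-0.3,-0.3],"dp":[[0,0,-3],[0,0,-3],[1.5,3,-2],[2,3.5,-1]],"turn":[0,0.09,0.1,0.1]}' 60
python3 -c "
from h import *
cv2.imwrite('pics/g4.png',camera('scene'))
im=camera('top');cv2.imwrite('pics/t4.png',im)
for r in red(im,14): print(r[:3])
a=np.radians(-5.3);g=np.array([547.8,185.6])-29*np.array([np.cos(a),np.sin(a)]);print(g)
go([g[0],g[1],80],-5.3)"
```

```text
clock: 5.35
position: [545.4, 38.6, 28.6]
ee_rot: [-0.098, 0.995, 0.002, -0.001]
wrist_force: [-0.7, 1.2, -0.8]
opening: 55.9
clock: 5.68
position: [509.5, 98.0, 123.2]
ee_rot: [0.053, 0.999, 0.001, -0.001]
wrist_force: [0.3, 0.6, 1.0]
opening: 55.8
(array([579.9, 302.9]), array([106.9,  34.2]), 1.1)
[518.92398375 188.27874704]
clk 5.78 pos [508.6 101.8 123.8] yaw -5.8 tilt 0.29 F [ 1.5  0.7 -0.3] open 55.4
dp cm [-0.15  8.69  4.42] turn -0.009
```

View pics/g4.png

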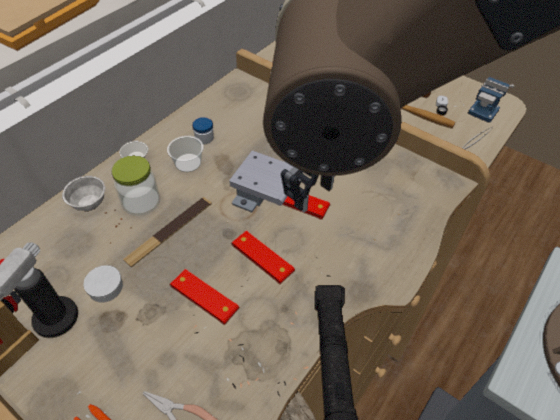

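View pics/t4.png

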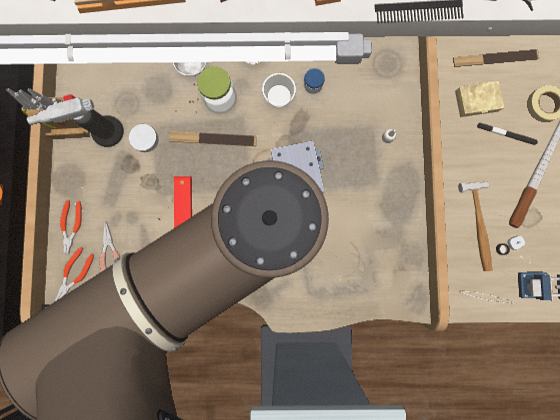

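Strip 1 sits under the block, with its outer end at scene (315,204). Next is the strip at (263,256).

```bash

python3 -m crank '{"grip":[-0.3,-0.3,-0.3,-0.3],"dp":[[0,3.5,1],[0,3.5,1.5],[0,1.7,2],[0,0,1]],"turn":[0,0,0,0]}' 60
python3 -c "
from h import *
go([518.9,188.3,19],-5.3)"
```

```text
clock: 6.12
position: [521.2, 194.9, 76.2]
ee_rot: [0.049, 0.999, 0.007, 0.006]
wrist_force: [-0.4, -0.6, 0.0]
opening: 55.5
clk 6.12 pos [521.2 194.9  76.2] yaw -5.6 tilt 1.13 F [-0.4 -0.6  0. ] open 55.5
dp cm [ 0.24 -0.77  5.71] turn -0.006
```

```bash

python3 -m crank '{"grip":[-0.3,-0.3,-0.3],"dp":[[0.2,-0.8,1.5],[0,0,1.5],[0,0,0]],"turn":[-0.006,0,0]}' 60
python3 -c "
from h import *
cv2.imwrite('pics/g5.png',camera('scene'))
go([518.9,188.3,19],-5.3)"
```

```text
clock: 6.37
position: [519.1, 188.2, 44.5]
ee_rot: [0.043, 0.999, 0.007, 0.007]
wrist_force: [-0.3, -0.5, -0.8]
opening: 55.7
clk 6.42 pos [519.5 188.3  45.8] yaw -5.0 tilt 1.17 F [-0.2 -0.4 -0.3] open 55.7
dp cm [ 0.1  -0.05  2.68] turn 0.006
```

View pics/g5.png

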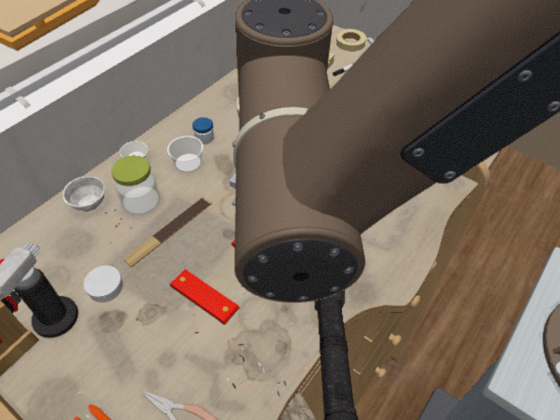

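The gripper is hidden behind the arm's elbow, centred on (300,270). I rely on the measured pose and descend.

```bash

python3 -m crank '{"grip":[-0.15,-0.15,-0.15],"dp":[[0.1,0,1.5],[0.1,0,1],[0,0,0]],"turn":[0.006,0,0]}' 50
python3 -c "
from h import *
go([518.9,188.3,18.5],-5.3)"
```

```text
clock: 6.67
position: [520.0, 188.6, 23.3]
ee_rot: [0.046, 0.999, 0.009, 0.009]
wrist_force: [0.0, 0.3, -0.6]
opening: 48.9
clk 6.67 pos [520.  188.6  23.3] yaw -5.3 tilt 1.41 F [ 0.   0.3 -0.6] open 48.9
dp cm [ 0.11 -0.05  0.47] turn 0.0
```

```bash

python3 -m crank '{"grip":[-0.15,-0.15],"dp":[[0.1,0,0.4],[0,0,0]],"turn":[0,0]}' 50
python3 -m crank '{"grip":[0.4,0.4,0.4],"dp":[[0,0,0],[0,0,0],[0,0,0]],"turn":[0,0,0]}' 50
python3 -c "
from h import *
go([518.9,188.3,60],-5.3)"
```

```text
clock: 6.83
position: [519.8, 188.7, 20.3]
ee_rot: [0.046, 0.999, 0.009, 0.009]
wrist_force: [-0.4, -0.5, -0.2]
opening: 49.3
clock: 7.08
position: [520.7, 189.1, 22.4]
ee_rot: [0.046, 0.999, 0.01, 0.01]
wrist_force: [-0.1, -0.0, -0.6]
opening: 34.5
clk 7.08 pos [520.7 189.1  22.4] yaw -5.3 tilt 1.62 F [-0.1 -0.  -0.6] open 34.5
dp cm [ 0.1  -0.02 -3.77] turn 0.001
```

```bash

python3 -m crank '{"grip":[0.4,0.4,0.4,0.4],"dp":[[0,0,-1.5],[0.5,0,-2.5],[1.5,0,-1.5],[1.5,0,0]],"turn":[0,-0.1,-0.1,-0.09]}' 60
python3 -c "
from h import *
go(blk(-105,0,70),11.4)"
```

```text
clock: 7.42
position: [485.6, 187.0, 78.2]
ee_rot: [-0.103, 0.995, 0.007, 0.011]
wrist_force: [0.5, -0.2, -0.7]
opening: 34.0
clk 7.42 pos [485.6 187.   78.2] yaw 11.8 tilt 1.55 F [ 0.5 -0.2 -0.7] open 34.0
dp cm [  3.52 -15.56   0.55] turn 0.007
```

```bash

python3 -m crank '{"grip":[0.4,0.4,0.4,0.4,0.4],"dp":[[1.8,-2,-0.5],[1.7,-3,0],[0,-4,0],[0,-3.5,0],[0,-2,0]],"turn":[0.01,0,0,0,0]}' 60
python3 -c "
from h import *
cv2.imwrite('pics/g6.png',camera('scene'))
im=camera('top');cv2.imwrite('pics/t6.png',im)
go(blk(-105,0,60),11.4)"
```

```text
clock: 7.83
position: [478.4, 38.0, 84.3]
ee_rot: [-0.106, 0.994, 0.01, 0.015]
wrist_force: [0.1, 0.6, -0.6]
opening: 34.2
clk 7.93 pos [478.9  37.8  84.2] yaw 12.0 tilt 2.01 F [-0.1 -0.5 -0.7] open 34.1
dp cm [-0.12 -1.13  2.4 ] turn 0.011
```

View pics/g6.png

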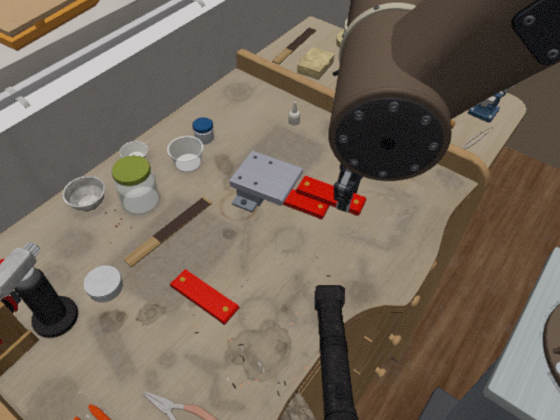

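View pics/t6.png

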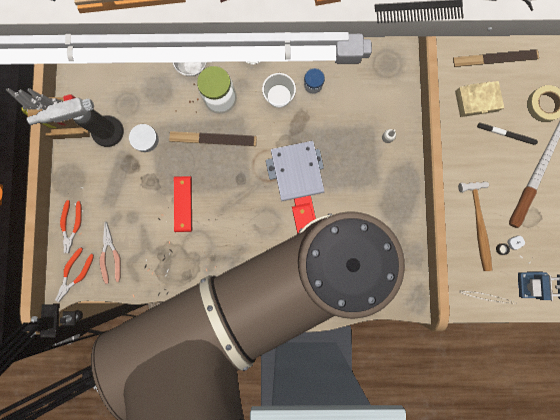

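Strip 1 sticks out straight at scene (305,203). Strip 2 is held above it at (332,195). I check the held strip's pitch and roll before lowering.

```bash
cat >> h.py <<'E'
def pitch():
    o=get_obs();g=R.from_quat([0.046,.999,.01,.01]);a=np.radians(-5.3)
    n=R.from_quat(o["ee_rot"])*g.inv()
    X=n.apply([np.cos(a),np.sin(a),0]);Y=n.apply([-np.sin(a),np.cos(a),0])
    print("strip yaw",np.degrees(np.arctan2(X[1],X[0])).round(1),"slope up-front deg",np.degrees(X[2]).round(2),"roll",np.degrees(Y[2]).round(2),"tool in blk",np.round(inblk(o["position"]),1))
E
python3 -c "
from h import *
pitch()
im=cv2.imread('pics/g6.png')
cv2.imwrite('pics/c6.png',cv2.resize(im[140:230,220:380],None,fx=5,fy=5,interpolation=cv2.INTER_CUBIC))"
```

```text
strip yaw 12.0 slope up-front deg 0.69 roll -0.28 tool in blk [-107.    10.9]
```

View pics/c6.png

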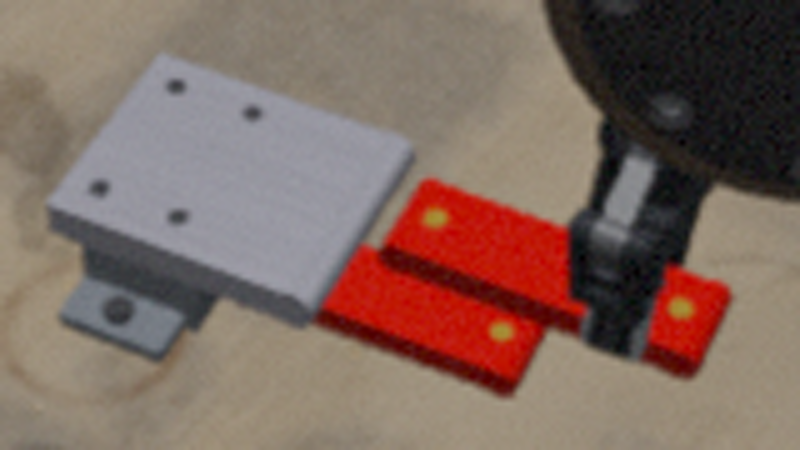

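```bash

python3 -m crank '{"grip":[0.4,0.4,0.4],"dp":[[0,-1.2,1.5],[0,0,1.5],[0,0,0.6]],"turn":[0.01,0,0]}' 60
python3 -c "
from h import *
go(blk(-105,-1.4,37),11.4);pitch()"
```

```text
clock: 8.18
position: [484.7, 26.5, 49.9]
ee_rot: [-0.098, 0.995, 0.011, 0.018]
wrist_force: [-0.3, -0.2, -0.3]
opening: 34.4
clk 8.18 pos [484.7  26.5  49.9] yaw 11.3 tilt 2.39 F [-0.3 -0.2 -0.3] open 34.4
dp cm [ 0.19 -0.03  1.28] turn -0.002
strip yaw 11.2 slope up-front deg 1.07 roll -0.18 tool in blk [-103.6   -1.3]
```

```bash

python3 -m crank '{"grip":[0.4,0.4],"dp":[[0,0,1.0],[0,0,0.3]],"turn":[0,0]}' 60
python3 -c "
from h import *
go(blk(-105,-1.4,37),11.4);pitch();cv2.imwrite('pics/g7.png',camera('scene')[140:240,220:380].repeat(5,0).repeat(5,1))"
```

```text
clock: 8.35
position: [485.0, 27.3, 36.2]
ee_rot: [-0.098, 0.995, 0.011, 0.018]
wrist_force: [-0.0, -0.4, -0.3]
opening: 34.1
clk 8.35 pos [485.   27.3  36.2] yaw 11.3 tilt 2.36 F [-0.  -0.4 -0.3] open 34.1
dp cm [ 0.18 -0.07 -0.09] turn -0.002
strip yaw 11.3 slope up-front deg 1.03 roll -0.18 tool in blk [-103.1   -0.7]
```

View pics/g7.png

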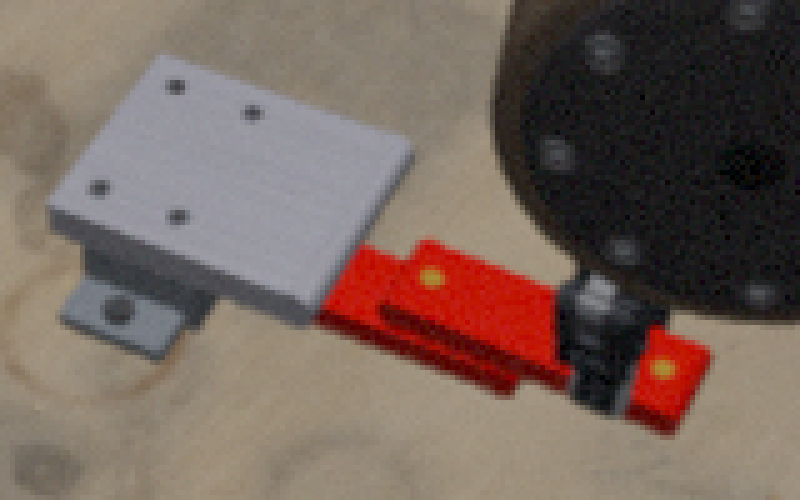

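```bash

python3 -m crank '{"grip":[0.4,0.4],"dp":[[-1.2,-0.1,0],[-1.0,0,0.05]],"turn":[0,0]}' 60
python3 -c "
from h import *
go(blk(-37.3,-1.4,36.5),11.4);pitch();cv2.imwrite('pics/g8.png',camera('scene')[140:240,220:380].repeat(5,0).repeat(5,1))"
```

```text
clock: 8.57
position: [505.7, 31.2, 37.0]
ee_rot: [-0.099, 0.995, 0.01, 0.017]
wrist_force: [0.3, -0.9, 0.4]
opening: 34.0
clk 8.57 pos [505.7  31.2  37. ] yaw 11.4 tilt 2.25 F [ 0.3 -0.9  0.4] open 34.0
dp cm [-4.48 -0.05  0.21] turn -0.001
strip yaw 11.4 slope up-front deg 0.93 roll -0.2 tool in blk [-82.1  -0.9]
```

View pics/g8.png

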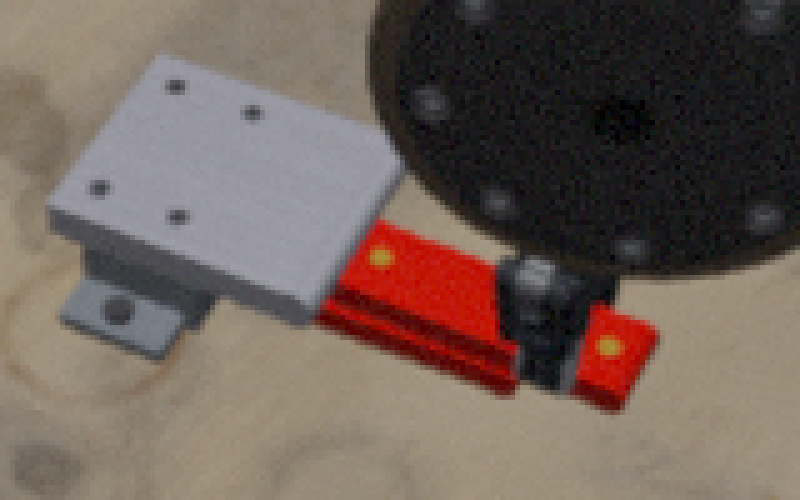

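Strip 2 is entering the gap right above strip 1, at crop (350,260). No force yet.

```bash

python3 -m crank '{"grip":[0.4,0.4],"dp":[[-1.0,0,0.1],[-1.0,0,0.1]],"turn":[0,0]}' 60
python3 -m crank '{"grip":[0.4,0.4],"dp":[[-1.0,0,0.1],[-0.7,0,0.1]],"turn":[0,0]}' 60
python3 -c "
from h import *
go(blk(-37.3,-1.4,36),11.4);pitch()"
```

```text
clock: 8.78
position: [527.7, 36.5, 36.9]
ee_rot: [-0.1, 0.995, 0.011, 0.018]
wrist_force: [-0.3, -0.1, 0.5]
opening: 34.4
clock: 8.95
position: [546.3, 40.8, 36.3]
ee_rot: [-0.1, 0.995, 0.011, 0.018]
wrist_force: [-4.9, 0.7, 13.2]
opening: 34.0
clk 8.95 pos [546.3  40.8  36.3] yaw 11.5 tilt 2.41 F [-4.9  0.7 13.2] open 34.0
dp cm [-0.31 -0.19  0.04] turn 0.001
strip yaw 11.4 slope up-front deg 1.09 roll -0.18 tool in blk [-40.4   0.4]
```

```bash

python3 -m crank '{"grip":[0.4,0.4],"dp":[[-0.2,-0.1,-0.1],[-0.2,0,0]],"turn":[0,0]}' 60
python3 -c "
from h import *
go(blk(-37.3,-1.4,36),11.4);pitch()"
```

```text
clock: 9.12
position: [546.7, 39.6, 36.1]
ee_rot: [-0.1, 0.995, 0.01, 0.013]
wrist_force: [-11.9, 1.2, 19.0]
opening: 33.9
clk 9.12 pos [546.7  39.6  36.1] yaw 11.4 tilt 1.85 F [-11.9   1.2  19. ] open 33.9
dp cm [-0.3  -0.07  0.02] turn 0.0
strip yaw 11.4 slope up-front deg 0.48 roll -0.22 tool in blk [-40.3  -0.7]
```

```bash

python3 -m crank '{"grip":[0.4,0.4],"dp":[[0,0,-0.25],[-0.2,0,0]],"turn":[0,0]}' 60
python3 -c "
from h import *
go(blk(-37.3,-1.4,36),11.4);pitch()"
```

```text
clock: 9.28
position: [546.7, 39.4, 38.1]
ee_rot: [-0.099, 0.995, 0.009, 0.01]
wrist_force: [-7.5, -0.6, 2.0]
opening: 33.9
clk 9.28 pos [546.7  39.4  38.1] yaw 11.4 tilt 1.59 F [-7.5 -0.6  2. ] open 33.9
dp cm [-0.29 -0.05  0.22] turn -0.0
strip yaw 11.4 slope up-front deg 0.18 roll -0.24 tool in blk [-40.3  -1. ]
```

```bash

python3 -m crank '{"grip":[0.4,0.4],"dp":[[-0.3,0,0],[-0.3,0,0]],"turn":[0,0]}' 60
python3 -m crank '{"grip":[-0.3,-0.3,-0.3],"dp":[[0,0,0],[0,0,0],[0,0,-1]],"turn":[0,0,0]}' 60
python3 -m crank '{"grip":[-0.3,-0.3,-0.3,-0.3,-0.3],"dp":[[0,0,-3],[0,0,-3],[0,-3.5,-2],[0,-4,0],[0,-4,0]],"turn":[0,0,0,0,0]}' 60
python3 -m crank '{"grip":[-0.3,-0.3,-0.3,-0.3,-0.3],"dp":[[0,-4,0],[0,-4,0],[0,-4,0],[0,0,0],[0,0,0]],"turn":[0,0,0,0,0]}' 60
python3 -c "
from h import *
a=camera('scene');b=camera('top');cv2.imwrite('pics/g9.png',a);cv2.imwrite('pics/t9.png',b)
cv2.imwrite('pics/g9c.png',cv2.resize(a[140:240,220:380],None,fx=5,fy=5,interpolation=2))
cv2.imwrite('pics/t9c.png',cv2.resize(b[120:250,230:370],None,fx=4,fy=4,interpolation=2))
"
```

```text
clock: 9.45
position: [547.0, 38.9, 36.6]
ee_rot: [-0.099, 0.995, 0.009, 0.005]
wrist_force: [-8.0, -0.7, 1.2]
opening: 34.2
clock: 9.7
position: [546.5, 38.4, 45.2]
ee_rot: [-0.098, 0.995, 0.008, 0.003]
wrist_force: [-0.2, -0.6, -0.2]
opening: 55.6
clock: 10.12
position: [574.0, -72.3, 134.6]
ee_rot: [-0.104, 0.994, 0.008, 0.009]
wrist_force: [0.7, 1.5, -0.3]
opening: 55.7
clock: 10.53
position: [605.1, -202.5, 142.0]
ee_rot: [-0.103, 0.995, 0.006, 0.017]
wrist_force: [-0.1, 0.5, -0.4]
opening: 55.3
```

View pics/g9c.png

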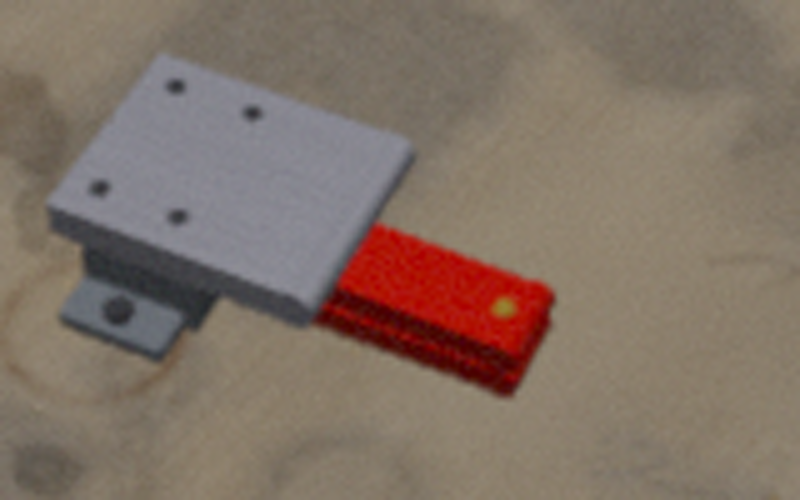

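View pics/t9c.png

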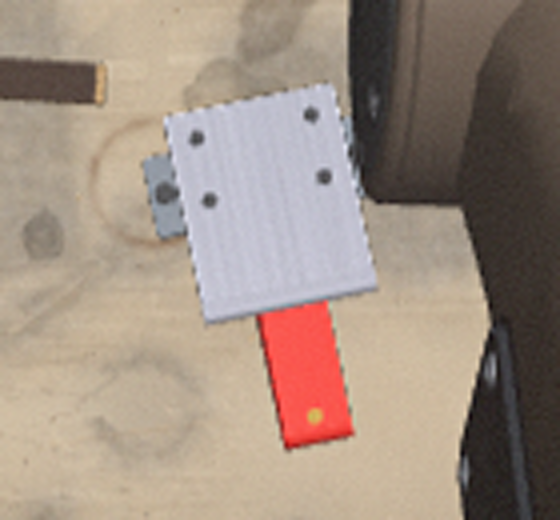

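Both strips are stacked and flush: the outer ends coincide at scene crop (530,340) and top crop (318,440). I measure how far they stick out.

```bash
python3 -c "
from h import *
b=cv2.imread('pics/t9.png')
for nm,img in(('top',b),):
  for r in red(img,28,nm):
    P=onplane(nm,r[3][:,0],28);Q=np.array([inblk(p) for p in P]);print(r[0],r[1],r[2],Q.min(0).round(1),Q.max(0).round(1), np.round([Q[(abs(Q[:,0]-x)<6),1].mean() for x in(-60,-40,-20)],1))
px=lambda p:np.array(p)/5+[220,140]-.4
print('scene upper end corners z28',[np.round(inblk(onplane('scene',px(p),28)[0]),1) for p in([555,292],[517,358])])
print('scene lower end corner bottom z0',np.round(inblk(onplane('scene',px([510,397]),0)[0]),1))
print('pred upper (-70,-18,28)',(proj('scene',blk(-70,18,28))-[220,140]+.4)*5,'lower',(proj('scene',blk(-70,18,0))-[220,140]+.4)*5)
"
```

```text
[551.7  40.8] [69.9 36.1] 11.4 [-70.1 -18.6] [-0.1 17.5] [-0.1  1.2 -1.6]
[573.7 299.6] [114.2  33.7] 0.9 [-21.2 222. ] [ 96.9 274.8] [  nan   nan 256.1]
scene upper end corners z28 [array([-71.1, -17.7]), array([-70.6,  17.8])]
scene lower end corner bottom z0 [-68.7  14.3]
pred upper (-70,-18,28) [[515.18986689 357.75176679]] lower [[509.21018708 405.25815391]]<string>:6: RuntimeWarning: Mean of empty slice.
  ret = ret.dtype.type(ret / rcount)
```

Both strips stick out 70 mm with a yaw of 11.4°, matching the block, and the spare is untouched. I hand in.

```bash
python3 -c "
from h import *
o=get_obs();print(o['clock'],abs(o['joint_vel']).max().round(3));print(job_done())"
```

```text
10.6333 0.034
the job is handed in; nothing more can be done
None
```

The gap under the overhang is packed with two strips, one flat on top of the other, and I handed the job in at 10.6 s. I pushed each strip in until it stopped against the foot (about 8 N), let go and lifted clear. The third strip still lies where it was.

- **Last checks:** in the top view the upper strip sticks out 70 mm at 11.4°, the same angle as the block, and is centred to about 1 mm. In the scene view the upper strip's end reads 70.6 to 71.1 mm. The lower strip's end reads 68.7 mm, from one corner only. These agree within the roughly 2 mm calibration.
- **Disagreements:**
  - Both strips stopped about 2 to 3 mm short of where I calculated home to be. I put this down to calibration and grasp-offset error, because the force rose there and the 70 mm agrees.
  - The tool tilted up to 2.4° during the moves. The second strip pressed on the first with up to 19 N until I raised it, and it then reached the foot.
- **Not checked:** I did not look again after handing in. The gripper was about 20 cm clear of the block and the robot was not touching anything.

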